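# Open the double-latched hatch of a test console

## Robot

A 6-joint arm with a two-finger parallel gripper is mounted at the origin on the work surface. World frame = base frame: x ahead of the robot, y to its left, z up, the work surface at z = 0. Lengths are in m, angles in degrees, forces in N, time in s.
With the tool pointing down it reaches from about 0.25 to 0.725 m from the base axis. Payload 9.7 kg.
Tool frame: the origin (TCP) lies on the mounting face of the last link; the fingertips stand 173 mm ahead of it and the grasp point (between the pads) lies 155 mm ahead of it; z points along the fingers, y is the line along which they close (so a half turn about z gives the same grasp; the last joint's range is limited). The gripper opens to 85 mm and grips with 20 to 120 N. Pads are 22 mm wide; open, the fingers measure 114 mm over their backs; the gripper's body (76 mm by 85 mm) begins 54 mm behind the grasp point. The pads swing forward as they close: fully open they stand 13 mm farther back than shut.
Start: joints at [-71.963, 4.979, 10.078, 95.1, 0, 90], TCP at [0.17, -0.523, 0.405] pointing down, gripper open.
Joint ranges: [-179.16, 179.16], [-48.56, 103.87], [-65.8, 70.77], [-126.05, 130.52], [-82.76, 87.17], [-180, 180]. Speed limits (degrees/s): [127.2, 127.2, 147.25, 180, 180, 180].

## Interface

Orientations are given as [roll, pitch, yaw] about the fixed x, y, z axes, in that order (R = Rz(yaw) Ry(pitch) Rx(roll)).
In Python, from cell import read_state, optics, ticket, models gives the robot as it stands.
- The arm moves only by the tool drive_tool, never from a script. Its argument "increments" is a list of rows, each a list of 6 numbers: the shift along the tool's x, y, z in m, then the turn, a rotation vector about the tool's x, y, z in rad. A call has 1 to 5 rows; each row is the pose to reach, as a shift and turn from the pose commanded when the call began, along the tool's axes at that moment; what a row does not reach only later rows make up. A row lasts 1/12 s, in which the tool goes at most 41.7 mm and 7.16 degrees, less where a joint would pass 70% of its speed; a pose out of reach is approached as far as the arm can. A call with a gripper value outside its range is refused whole. "jaw" is the finger opening in m, from 0 to 0.0854, set as the call begins (left out, the last holds). The fingers move at their own pace and stop on an object; "grip_force" is the grip in N (left out, the last holds). Time passes only in rows, so rows that repeat a pose let the fingers close. It gives the time, the measured TCP pose, the force, the opening and the grip force at its end, in the units of the state.
- read_state(): the state, without advancing time (a new reading comes with each control period).
- optics.capture(name): name is "scene" or "top" or "wrist"; returns a dict with "img" (420x560x3 uint8, red, green, blue), "depth" (420x560 float32, m along the optical axis (not along the pixel's ray), 0 where there is no reading), "fx", "fy", "cx", "cy" (pixels), "rvec" (rotation vector, rad) and "tvec" (3), from world to camera coordinates, as OpenCV has them. Camera axes: x right, y down, z forward; pixel columns grow to the right and rows downward; lengths in m; the calibration is good to about 2 mm. A picture is of the moment at which its call begins.
- ticket.sign_off(): hands the job in; it is judged then, once.
Trained networks look in a picture, given as the dict that the camera call returned (one of the last four; its "shot" number tells which), for a name from the list of things; names that differ only in an ending like _2 or _b are one class to them, and where a whole thing is asked for, a point or a joint stands for the part that bears it (a point fixed in the world has none). Each returns a list of dicts, best first, with "conf" (0 to 1); they miss things now and then, are a little off and sometimes report something else, mostly with a low value. They report only what shows in the picture. A call takes as long as a camera call.
- models.find_in(query, picture): "position" ([column, row] in pixels, amid what is visible of it).
- models.masks_of(query, picture): "mask" (420x560 bool, what is visible of it) and "position" ([column, row] in pixels, amid what is visible of it).
The state is a dict: "t": time; "q": joint angles; "qvel": joint speeds; "effort": joint torques, N m; "tcp_pos": TCP position; "eef_rot": TCP orientation; "contact_force": force on the tool from outside, world axes, zero at the start; "torque": the same for the moment, N m; "opening": opening from 0.0 (shut) to 1.0 (fully open); "grip_force": force on a finger pad.
Only numpy, scipy, OpenCV 4.12 (cv2) and the standard library are available. Lean on these libraries where they do the work, as an engineer would, in place of code of your own. Each camera call takes 0.05 s, during which the arm holds its last target. There are 200 camera calls.

## Task

Open the hatch on the sloped test console so that the circuit board behind it can be inspected: flip the keeper right over to the other side of its hinge, then draw the bolt fully back (toward the robot) out of the hatch, then slide the hatch fully open to its stop. Do not bump the lamp bar above, leave everything else on the bench where it is, and leave all three parts open and let go.

Things in the scene. Friction and masses are not known exactly. Their poses are not given: they have to be found in the camera images.
- panel: sloped front panel of the fixed white test console, 420 mm wide (y), 315 mm up the slope (x -175 to +140). x points UP THE SLOPE (away from the robot, rising 25 degrees), y to the left, z square out of the surface (25 degrees from vertical). Origin on the surface, mid-width, at the hatch's lower edge, 120 mm above the table. 'Panel x, y, z' below are these axes
- keeper (a joint): keeper angle, rad: 0 (start: 0 to 0.1) = lying across down-slope of the bolt's tail, so the bolt cannot be drawn; it flips up about a hinge along panel x and over to the panel's right (-y), stop at 2.6. Lifted 0.4 it frees the bolt. Takes under 2 N at the rod; let go low it drops shut, past upright it stays or sinks on over. Right over: more than 1.9
- keeper_rod (a point): middle of the free part of the keeper's crank rod, to pinch: round steel rod 12 mm thick along panel x, free over 50 mm (25 mm either way), 34 mm above the panel when shut, 85 mm left (+y) of the hinge line. The keeper's 16 mm wide flat bar joins its up-slope end. Frame: x as panel x, y from hinge to rod
- keeper_hinge (a point): point on the keeper's hinge line (fixed, parallel to the panel's x) at the same x as keeper_rod, 34 mm above the panel's surface; frame as the panel. At keeper angle t the rod is at +85 mm*cos(t) along y and +85 mm*sin(t) along z from here
- bolt (a joint): travel of the sliding bolt, m: 0 (start: 0 to 0.004) = shut, its nose between two teeth on the hatch's lower edge; drawn down-slope (panel -x, to the robot) to its stop at 0.035; frees the hatch at about 0.020. Friction about 2.5 N, stays where left. Fully back: more than 0.028
- bolt_grip (a point): middle of the bolt's black grip, 16 mm wide (panel y), 26 mm along the slope, standing from 26 to 62 mm above the panel; this point is 48 mm above the panel. The steel bolt under it is 18 mm wide, 85 mm long, in a channel 22 mm high, 38 mm wide. Frame as the panel
- hatch (a joint): travel of the hatch in m: 0 = closed, slides to the panel's right (-y) to its stop at 0.11. Friction about 3 N, stays where left. 'Fully open' is more than 0.100
- hatch_handle (a point): middle of the black handle block on the flat aluminium hatch (130 mm wide, 120 mm up the slope, face 14 mm above the panel): 16 mm wide (panel y), 40 mm along the slope, standing from 14 to 56 mm above the panel; this point is 42 mm above the panel. Frame as the panel
- lamp: white lamp bar fixed over the console, 400 mm along y, 60 mm deep, 28 mm thick, underside 337 mm above the table, on two posts behind; not to be bumped. Origin under the console on the table; level frame turned with the console, x away from the robot, y left
- lamp_edge (a point): middle of the lamp bar's lower near edge, 10 mm nearer the robot than the hatch handle's middle and 160 mm above it: a gripper upright over the handle hits the bar, so come in leaning back toward the robot, 25 to 35 degrees from vertical. The bar reaches 60 mm away from the robot from here
- jar: bystander: lidded jar, 44 mm wide, 75 mm tall, on the flat rear deck of the console; leave it alone. Origin at its underside's middle (tools: along their length)
- brush: bystander: paint brush lying on the table in front of the console, about 200 mm long; leave it alone. Origin at its underside's middle (tools: along their length)
- screwdriver: bystander: screwdriver lying on the table in front of the console, about 200 mm long; leave it alone. Origin at its underside's middle (tools: along their length)
- mug: bystander: white mug, 80 mm wide, 95 mm tall, to one side; leave it alone. Origin at its underside's middle (tools: along their length)
- partsbin: bystander: open blue parts bin 140 x 100 x 70 mm, to one side; leave it alone. Origin at its underside's middle (tools: along their length)
- gauge: bystander: dark steel block 90 x 50 x 40 mm, close beside the console (its left); leave it alone. Origin at its underside's middle (tools: along their length)
- stamp: bystander: grey round stand with a steel stem, 56 mm wide, 140 mm tall, close beside the console (its right); leave it alone. Origin at its underside's middle (tools: along their length)

How it is judged (in metres and radians):
On the way, in this order (a step that is already met when the one before it is completed fails the run):
1. the keeper is flipped right over (more than 1.9 rad) while the bolt is still shut (value of joint keeper above 1.9 rad and value of joint bolt below 0.018 m), for 0.2 s.
2. the bolt is drawn fully back (more than 28 mm) while the hatch is still closed (value of joint bolt above 0.028 m and value of joint hatch below 0.03 m), for 0.2 s.
3. the hatch is slid fully open (more than 100 mm) (value of joint hatch above 0.1 m), for 0.2 s.
At the end, for the whole second after the job is handed in: the keeper stands over beyond 1.9 rad, the bolt is drawn back more than 28 mm and the hatch is open more than 100 mm, all at rest (value of joint keeper above 1.9 rad and value of joint bolt above 0.028 m and value of joint hatch above 0.1 m and velocity of joint keeper between -0.02 and 0.02 rad/s and velocity of joint bolt between -0.02 and 0.02 m/s and velocity of joint hatch between -0.02 and 0.02 m/s); the robot touches nothing.
It fails at once if the lamp bar is bumped (more than 8 N) (contact force between lamp and anything else above 8 N).
It fails at once if a bystander is moved more than 30 mm (distance of any of jar, brush, screwdriver, mug, partsbin, gauge, stamp from where it was at the start of the episode above 0.03 m).
It also fails if it takes over 51 s, if anything falls off the work surface, if the arm or the gripper's body presses on something with over 40 N, if the wrist force passes 120 N, or if a joint passes its speed limit or range.

## Working session

There is one attempt and no reset: what is moved stays moved. The work goes in short steps, Python scripts to look and compute and a tool call to move; the robot and the scene stay as the last step left them, time stands still between calls to the robot, and variables do not carry over. Pictures are saved under pics/ and viewed, at most 10 in all, crops included, and the job is handed in when it is done.

Besides the shell and the picture viewer there is one more tool, called after ">>>" as name(argument=value, ...) on one line, values as JSON. drive_tool: Moves the arm, as the interface text tells. Its arguments: {"type":"object","properties":{"increments":{"type":"array","items":{"type":"array","items":{"type":"number"}}},"jaw":{"type":"number"},"grip_force":{"type":"number"}},"required":["increments"]}

```bash
mkdir -p pics
cat > h.py <<'E'
import numpy as np, cv2
from scipy.spatial.transform import Rotation as R
from cell import read_state, optics, ticket, models
def unproj(p,uv,d):
    Rc=R.from_rotvec(np.ravel(p["rvec"])).as_matrix(); u,v=uv
    c=np.array([(u-p["cx"])/p["fx"]*d,(v-p["cy"])/p["fy"]*d,d]); return Rc.T@(c-np.ravel(p["tvec"]))
def proj(p,X):
    return cv2.projectPoints(np.atleast_2d(X).astype(float),np.ravel(p["rvec"]),np.ravel(p["tvec"]),np.array([[p["fx"],0,p["cx"]],[0,p["fy"],p["cy"]],[0,0,1.]]),None)[0][:,0]
def cloud(p,m):
    v,u=np.nonzero(m&(p["depth"]>0)); return np.array([unproj(p,(a,b),p["depth"][b,a]) for a,b in zip(u,v)])
def save(p,n): cv2.imwrite("pics/"+n,cv2.cvtColor(p["img"],cv2.COLOR_RGB2BGR))
E
python3 - <<'E'
from h import *
print(read_state())
for c in ["scene","top"]:
    p=optics.capture(c); save(p,c+"0.png")
    for n in ["panel","keeper","keeper_rod","bolt_grip","hatch_handle","hatch","lamp","jar","stamp","gauge"]:
        for r in models.masks_of(n,p)[:1]:
            C=cloud(p,r["mask"]); print(c,n,round(r["conf"],2),np.round(r["position"]),len(C), np.round(np.median(C,0),3) if len(C) else 0, np.round(C.min(0),3) if len(C) else 0,np.round(C.max(0),3) if len(C) else 0)
E
```

```text
{'t': 0.0, 'q': array([-7.19636592e+01,  5.01139378e+00,  1.00332780e+01,  9.50989289e+01,
       -1.44755999e-03,  9.00005917e+01]), 'qvel': array([ 0.00340224,  0.05901549, -0.02660879,  0.00187085,  0.00270422,
       -0.08916669]), 'effort': array([-8.41813307e-04, -5.20382988e+01,  4.64809513e+01,  1.60295691e-02,
       -3.11749474e-06, -1.84142834e-06]), 'tcp_pos': array([ 0.17028893, -0.52297566,  0.40396956]), 'eef_rot': array([-1.79922955e+02,  1.44835429e-03,  1.80357511e+01]), 'contact_force': array([0.23726473, 0.06735586, 0.07704594]), 'torque': array([-0.00045312,  0.04152654,  0.02224541]), 'grip_force': 0.0, 'opening': 1.001922497772768}
scene panel 0.95 [280. 241.] 5749 [0.567 0.038 0.103] [ 0.426 -0.359 -0.006] [0.749 0.197 0.362]
scene keeper 0.58 [297. 238.] 172 [0.519 0.045 0.112] [ 0.473 -0.011  0.085] [0.539 0.08  0.12 ]
scene keeper_rod 0.68 [292. 239.] 206 [0.519 0.039 0.112] [ 0.482 -0.032  0.058] [0.539 0.079 0.122]
scene bolt_grip 0.48 [284. 237.] 191 [0.567 0.033 0.134] [0.532 0.003 0.082] [0.614 0.043 0.16 ]
scene hatch_handle 0.9 [256. 243.] 795 [0.665
[... 727 characters left out ...]
0.123]
top bolt_grip 0.64 [279. 216.] 8730 [ 0.562 -0.026  0.101] [ 0.431 -0.263  0.   ] [0.692 0.196 0.348]
top hatch_handle 0.92 [267. 187.] 1004 [0.644 0.017 0.147] [ 0.593 -0.048  0.113] [0.689 0.084 0.2  ]
top hatch 0.92 [267. 189.] 1046 [0.645 0.018 0.146] [ 0.593 -0.051  0.108] [0.69  0.088 0.344]
top lamp 0.93 [290. 165.] 4485 [ 0.66  -0.041  0.363] [ 0.595 -0.341 -0.762] [1.327 0.292 0.37 ]
top jar 0.79 [280. 142.] 231 [ 0.757 -0.022  0.249] [ 0.745 -0.044  0.182] [ 0.785 -0.001  0.259]
top stamp 0.81 [363. 210.] 340 [ 0.603 -0.295  0.052] [ 0.582 -0.329 -0.002] [ 0.647 -0.275  0.145]
top gauge 0.67 [362. 208.] 306 [ 0.604 -0.297  0.054] [ 0.582 -0.343 -0.001] [ 0.66  -0.275  0.145]
```

Run:
```python
import cv2,numpy as np
a=cv2.imread("pics/top0.png");b=cv2.imread("pics/scene0.png")
a=a[120:290,180:400];b=b[170:340,190:410]
cv2.imwrite("pics/both.png",np.vstack([cv2.resize(a,(776,600))[:,:]]))
cv2.imwrite("pics/sc.png",cv2.resize(b,(776,600)))
```

```text
(no output)
```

View pics/both.png

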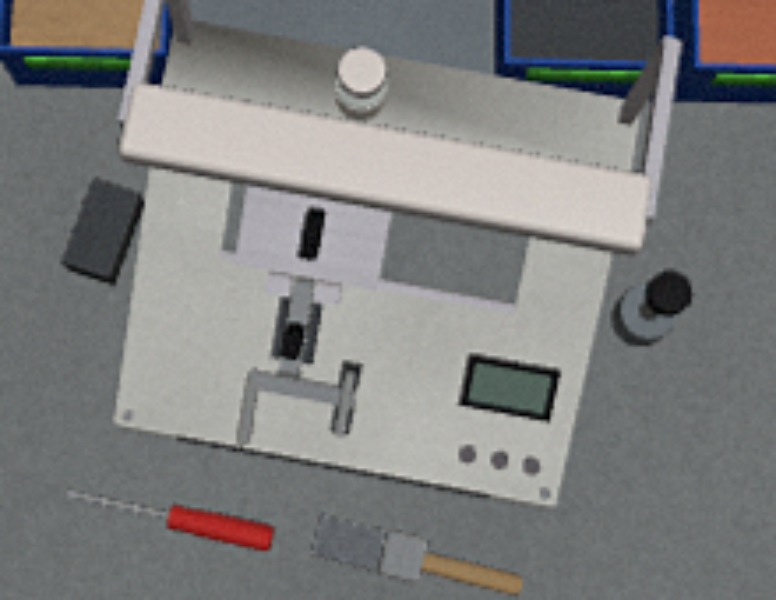

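View pics/sc.png

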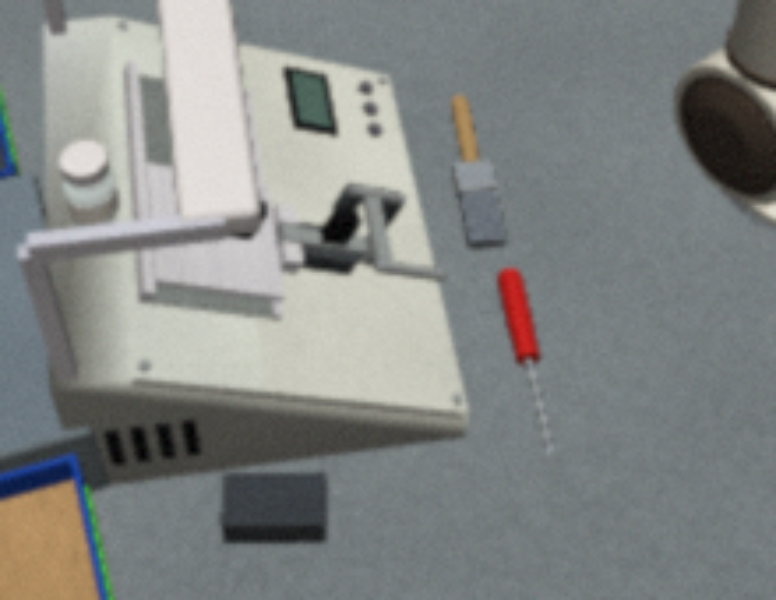

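```bash
cat >> h.py <<'E'
def ray(p,uv,Rp,o,h):  # intersect pixel ray with plane panel z=h -> panel coords
    A=unproj(p,uv,0.0);B=unproj(p,uv,1.0);n=Rp[:,2];d=B-A
    X=A+d*((h-(A-o)@n)/(d@n)); return Rp.T@(X-o)
E
python3 - <<'E'
from h import *
from scipy.optimize import least_squares
p=optics.capture("top")
C=lambda x,y:(180+x/3.527,120+y/3.527)
mk=lambda yaw:R.from_euler("xyz",[0,-25,yaw],degrees=True).as_matrix()
corn=[((-.175,.21,0),C(118,423)),((-.175,-.21,0),C(555,503))]
def f(v):
    o=np.array([v[0],v[1],.12]); r=[]
    for X,uv in corn: r+=list(proj(p,o+mk(v[2])@np.array(X))[0]-uv)
    return r
s=least_squares(f,[.6,0,-10]); print(s.x,np.round(s.fun,2))
# lamp yaw check
o=np.array([s.x[0],s.x[1],.12]);Rp=mk(s.x[2])
v,u=np.mgrid[200:262,215:340]
P=np.array([unproj(p,(a,b),p["depth"][b,a]) for a,b in zip(u.ravel(),v.ravel()) if p["depth"][b,a]>0])
L=(P-o)@Rp
on=(abs(L[:,2])<.012)&(L[:,0]>-.16)&(abs(L[:,1])<.19)&(L[:,0]<-.02); 
A=np.c_[L[on][:,:2],np.ones(on.sum())]; print("plane",np.linalg.lstsq(A,L[on][:,2],rcond=None)[0])
hi=L[(L[:,2]>.02)&(L[:,0]>-.17)]
for n,uv,h in [("rod",(247,407),.040),("rod up",(253,378),.040),("rod dn",(241,440),.040),("griptop",(293,330),.062),("handle",(313,225),.056),("hinge",(346,399),.034),("lampL",(121,150),0),("hatchlowleft",(233,262),.014)]:
    q=ray(p,C(*uv),Rp,o,h); print(n,np.round(q,3),np.round(o+Rp@q,3))
np.savez("panel.npz",o=o,Rp=Rp)
lp=[(122,152),(640,245)]
for a in lp:
    A_=unproj(p,C(*a),0.);B_=unproj(p,C(*a),1.);d=B_-A_;X=A_+d*((.35-A_[2])/d[2]);print("lamp",X, (X-o)@Rp)
E
```

```text
[ 0.61250841 -0.03510121 -9.06018073] [-0.71 -0.15  0.71  0.11]
plane [-0.00016284 -0.00629264 -0.00037171]
rod [-0.123  0.087  0.04 ] [0.5   0.071 0.104]
rod up [-0.095  0.086  0.04 ] [0.524 0.066 0.116]
rod dn [-0.155  0.088  0.04 ] [0.471 0.077 0.091]
griptop [-0.038  0.057  0.062] [0.561 0.03  0.16 ]
handle [0.055 0.055 0.056] [0.647 0.015 0.194]
hinge [-0.101  0.001  0.034] [ 0.508 -0.018  0.108]
lampL [ 0.08   0.238 -0.   ] [0.722 0.189 0.154]
hatchlowleft [0.001 0.122 0.014] [0.626 0.087 0.133]
lamp [0.6622735  0.15850806 0.35      ] [0.11411045 0.1990303  0.20056634]
lamp [ 0.59985635 -0.23337336  0.35      ] [ 0.11417559 -0.19779074  0.20053597]
```

```bash
cat >> h.py <<'E'
import os
if os.path.exists("panel.npz"):
    _z=np.load("panel.npz");o=_z["o"];Rp=_z["Rp"]
def inc(g,lean=30,yaw=-9.06):
    s=read_state(); R0=R.from_euler("xyz",s["eef_rot"],degrees=True)
    Rt=R.from_euler("xyz",[0,-lean,yaw],degrees=True)*R.from_euler("x",180,degrees=True)
    tcp=o+Rp@np.array(g)-.155*Rt.apply([0,0,1])
    return np.round(np.r_[R0.inv().apply(tcp-s["tcp_pos"]),(R0.inv()*Rt).as_rotvec()],4).tolist()
def where():
    s=read_state(); R0=R.from_euler("xyz",s["eef_rot"],degrees=True)
    return np.round(Rp.T@(s["tcp_pos"]+.155*R0.apply([0,0,1])-o),4),np.round(s["eef_rot"],1),np.round(s["contact_force"],1),round(s["opening"],3),round(s["t"],2)
E
python3 -c "
from h import *
print(inc([-.128,.087,.13]))"
```

```text
[0.39, -0.5176, 0.0867, -0.1238, 0.5138, 0.462]
```

>>> drive_tool(increments=[[0.023,-0.03,0.005,-0.015,0.064,0.058],[0.046,-0.06,0.01,-0.03,0.128,0.115],[0.069,-0.09,0.015,-0.045,0.19,0.17],[0.092,-0.12,0.02,-0.06,0.25,0.23],[0.115,-0.15,0.025,-0.075,0.31,0.28]], jaw=0.05)

```text
t: 1.57
tcp_pos: [0.2334, -0.3433, 0.3792]
eef_rot: [178.3, -18.3, 1.9]
contact_force: [0.4, 0.4, 2.1]
opening: 0.588
grip_force: 0.0
```

```bash
python3 -c "
from h import *
print(where(),read_state()['q'].round(1));print(inc([-.128,.087,.13]))"
```

```text
(array([-0.2038, -0.3593,  0.2187]), array([178.3, -18.3,   1.9]), array([0.4, 0.4, 2.1]), 0.588, 1.57) [-59.8 -20.4 -16.3  83.7  15.2 119.9]
[0.1345, -0.4311, 0.096, -0.0486, 0.2007, 0.1783]
```

```bash
sed -i 's/R.from_euler("x",180,degrees=True)/R.from_euler("y",180,degrees=True)/' h.py; python3 -c "
from h import *
print(inc([-.128,.087,.13]))"
```

```text
[0.1345, -0.4311, 0.096, -0.2977, -0.0721, -2.9477]
```

>>> drive_tool(increments=[[0.007,-0.021,0.0,-0.012,-0.003,-0.119],[0.014,-0.042,0.0,-0.024,-0.006,-0.238],[0.021,-0.063,0.0,-0.036,-0.009,-0.357],[0.028,-0.084,0.0,-0.048,-0.012,-0.476],[0.035,-0.105,0.0,-0.06,-0.015,-0.595]])

```text
t: 1.98
tcp_pos: [0.2635, -0.2375, 0.3877]
eef_rot: [165.1, -12.1, 37.3]
contact_force: [0.0, -0.6, -0.7]
opening: 0.585
grip_force: 0.0
```

```bash
python3 -c "
from h import *
print(where(),read_state()['q'].round(1));print(inc([-.128,.087,.13]))"
```

```text
(array([-0.1865, -0.2596,  0.2207]), array([165.1, -12.1,  37.3]), array([ 0. , -0.6, -0.7]), 0.585, 1.98) [-45.  -32.4 -23.4  82.4   9.6 100.6]
[0.2707, -0.2161, 0.0763, -0.2403, -0.0575, -2.3428]
```

>>> drive_tool(increments=[[0.016,-0.013,0.002,-0.012,-0.003,-0.12],[0.032,-0.026,0.004,-0.024,-0.006,-0.24],[0.048,-0.039,0.006,-0.036,-0.009,-0.36],[0.064,-0.052,0.008,-0.048,-0.012,-0.48],[0.08,-0.065,0.01,-0.061,-0.015,-0.6]])

```text
t: 2.4
tcp_pos: [0.2941, -0.139, 0.3788]
eef_rot: [157.9, -0.1, 69.8]
contact_force: [-0.4, 0.0, 1.0]
opening: 0.585
grip_force: 0.0
```

```bash
python3 -c "
from h import *
print(where(),read_state()['q'].round(1));print(inc([-.128,.087,.13]))"
```

```text
(array([-0.1697, -0.1639,  0.2062]), array([ 1.579e+02, -1.000e-01,  6.980e+01]), array([-0.4,  0. ,  1. ]), 0.585, 2.4) [-26.1 -40.4 -29.2  79.3   2.3  84.6]
[0.2448, -0.0209, 0.0576, -0.179, -0.0432, -1.7429]
```

>>> drive_tool(increments=[[0.018,-0.002,0.002,-0.012,-0.003,-0.12],[0.036,-0.004,0.004,-0.024,-0.006,-0.24],[0.054,-0.006,0.006,-0.036,-0.009,-0.36],[0.072,-0.008,0.008,-0.049,-0.012,-0.48],[0.09,-0.01,0.01,-0.061,-0.015,-0.6]])

```text
t: 2.82
tcp_pos: [0.3205, -0.0528, 0.3661]
eef_rot: [158.3, 13.9, 101.5]
contact_force: [0.3, 0.2, 0.3]
opening: 0.585
grip_force: 0.0
```

```bash
python3 -c "
from h import *
print(where(),read_state()['q'].round(1));print(inc([-.128,.087,.13]))"
```

```text
(array([-0.1543, -0.0757,  0.1892]), array([158.3,  13.9, 101.5]), array([0.3, 0.2, 0.3]), 0.585, 2.82) [ -7.6 -43.1 -32.5  75.5  -5.1  67.1]
[0.1356, 0.0755, 0.0474, -0.1176, -0.0289, -1.1427]
```

>>> drive_tool(increments=[[0.014,0.008,0.005,-0.012,-0.003,-0.119],[0.028,0.016,0.01,-0.024,-0.006,-0.238],[0.042,0.024,0.015,-0.036,-0.009,-0.357],[0.056,0.032,0.02,-0.048,-0.012,-0.476],[0.07,0.039,0.025,-0.061,-0.015,-0.595]])

```text
t: 3.23
tcp_pos: [0.3524, 0.0206, 0.3408]
eef_rot: [166.5, 25.3, 135.8]
contact_force: [0.2, -0.1, 0.4]
opening: 0.586
grip_force: 0.0
```

```bash
python3 -c "
from h import *
print(where(),read_state()['q'].round(1));print(inc([-.128,.087,.13]))"
```

```text
(array([-0.1383,  0.0063,  0.1578]), array([166.5,  25.3, 135.8]), array([ 0.2, -0.1,  0.4]), 0.586, 3.23) [  6.5 -40.8 -34.8  69.2 -10.1  45.3]
[0.0351, 0.0656, 0.0246, -0.0564, -0.0143, -0.5476]
```

>>> drive_tool(increments=[[0.007,0.013,0.005,-0.011,-0.003,-0.11],[0.014,0.026,0.01,-0.023,-0.006,-0.22],[0.021,0.039,0.015,-0.034,-0.009,-0.33],[0.028,0.052,0.02,-0.045,-0.011,-0.44],[0.035,0.066,0.025,-0.056,-0.014,-0.548]])

```text
t: 3.65
tcp_pos: [0.3816, 0.0899, 0.3178]
eef_rot: [-180.0, 30.0, 170.9]
contact_force: [0.3, -0.0, -0.5]
opening: 0.586
grip_force: 0.0
```

Run:
```python
from h import *
print(where(),read_state()['q'].round(1))
p=optics.capture("wrist"); 
for n in ["keeper_rod","bolt_grip","hatch_handle"]:
    for r in models.find_in(n,p)[:2]: print(n,r["conf"],np.round(r["position"]))
for n,g in [("rod",[-.128,.087,.04]),("up",[-.103,.087,.04]),("dn",[-.153,.087,.04]),("grip",[-.038,.057,.062]),("hinge",[-.128,.001,.034])]:
    uv=proj(p,o+Rp@np.array(g))[0]; print(n,uv.round()); cv2.circle(p["img"],tuple(int(x) for x in uv),3,(255,0,0),1)
save(p,"w1.png")
```

```text
(array([-0.1275,  0.087 ,  0.1295]), array([-180. ,   30. ,  170.9]), array([ 0.3, -0. , -0.5]), 0.586, 3.65) [ 16.8 -35.5 -35.   63.1 -12.6  22.8]
keeper_rod 0.77 [240. 244.]
bolt_grip 0.75 [231. 317.]
hatch_handle 0.63 [267. 359.]
rod [274. 209.]
up [274. 247.]
dn [275. 169.]
grip [227. 356.]
hinge [135. 206.]
```

View pics/w1.png

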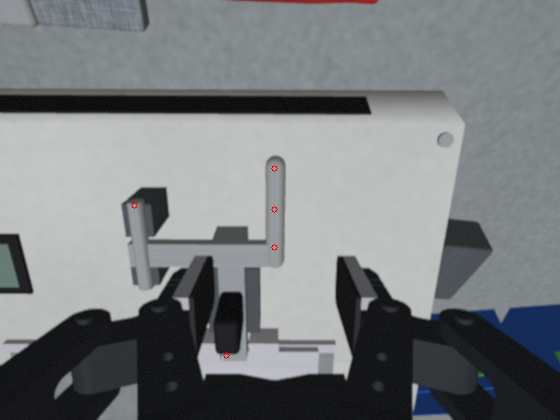

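```bash
python3 -c "
from h import *
print(inc([-.131,.0875,.037]))"
```

```text
[0.0115, 0.0012, 0.0919, -0.0013, -0.0018, -0.0071]
```

>>> drive_tool(increments=[[0.003,0.0,0.025,0,0,0],[0.006,0.0,0.05,0,0,0],[0.009,0.001,0.075,0,0,0],[0.0115,0.001,0.092,0,0,0],[0.0115,0.001,0.092,0,0,0]])

```text
t: 4.27
tcp_pos: [0.4167, 0.0834, 0.2291]
eef_rot: [180.0, 29.7, 170.4]
contact_force: [-1.1, 0.6, -0.2]
opening: 0.582
grip_force: 0.0
```

>>> drive_tool(increments=[[0,0,0,0,0,0],[0,0,0,0,0,0],[0,0,0,0,0,0],[0,0,0,0,0,0],[0,0,0,0,0,0]], jaw=0.0, grip_force=25)

```text
t: 4.68
tcp_pos: [0.4175, 0.0845, 0.2341]
eef_rot: [179.8, 30.1, 170.5]
contact_force: [-3.6, -1.3, 6.4]
opening: 0.125
grip_force: 25.4
```

Run:
```python
from h import *
print(where(),read_state()["grip_force"])
s=read_state();R0=R.from_euler("xyz",s["eef_rot"],degrees=True)
g0=where()[0]; hinge=np.array([0,.0015,.034])
t0=np.arctan2(g0[2]-.034,g0[1]-.0015);print(t0,np.hypot(g0[2]-.034,g0[1]-.0015))
last=np.zeros(3)
for t in np.arange(.2,2.45,.2):
    g=np.array([g0[0],.0015+.085*np.cos(t),.034+.085*np.sin(t)]); d=R0.inv().apply(Rp@(g-np.array([g0[0],.0865,.034]))); print(round(t,1),d.round(4))
```

```text
(array([-0.1296,  0.0873,  0.0384]), array([179.8,  30.1, 170.5]), array([-3.6, -1.3,  6.4]), 0.125, 4.68) 25.44386386871338
0.05123716740341874 0.0859127464349732
0.2 [-0.0015 -0.0017 -0.0168]
0.4 [-0.003  -0.0067 -0.033 ]
0.6 [-0.0043 -0.0149 -0.0478]
0.8 [-0.0056 -0.0258 -0.0607]
1.0 [-0.0066 -0.0391 -0.0712]
1.2 [-0.0074 -0.0542 -0.0789]
1.4 [-0.0079 -0.0706 -0.0834]
1.6 [-0.0081 -0.0875 -0.0846]
1.8 [-0.008  -0.1043 -0.0824]
2.0 [-0.0076 -0.1204 -0.0769]
2.2 [-0.0069 -0.135  -0.0684]
2.4 [-0.006  -0.1477 -0.0571]
```

>>> drive_tool(increments=[[-0.0015,-0.002,-0.014],[-0.003,-0.007,-0.03]])

```text
invalid input at $.increments[0]: expected 6 numbers
```

>>> drive_tool(increments=[[-0.0015,-0.002,-0.014,0,0,0],[-0.003,-0.007,-0.03,0,0,0],[-0.004,-0.015,-0.045,0,0,0],[-0.0055,-0.026,-0.058,0,0,0],[-0.0065,-0.039,-0.0685,0,0,0]])

```text
t: 5.1
tcp_pos: [0.3825, 0.053, 0.299]
eef_rot: [179.2, 30.1, 170.7]
contact_force: [-9.1, 18.8, 13.5]
opening: 0.127
grip_force: 25.5
```

```bash
python3 -c "
from h import *
print(where(),read_state()['grip_force'])"
```

```text
(array([-0.129 ,  0.0528,  0.1097]), array([179.2,  30.1, 170.7]), array([-9.1, 18.8, 13.5]), 0.127, 5.1) 25.538570880889893
```

>>> drive_tool(increments=[[0,0,0,0,0,0],[0,0,0,0,0,0]])

```text
t: 5.27
tcp_pos: [0.3825, 0.0522, 0.2992]
eef_rot: [179.3, 30.2, 170.6]
contact_force: [-18.0, 24.1, 21.6]
opening: 0.127
grip_force: 27.4
```

Run:
```python
from h import *
print(where(),read_state()['grip_force'])
p=optics.capture("wrist"); 
for n,g in [("hinge",[-.128,.001,.034]),("grasp",where()[0])]:
    uv=proj(p,o+Rp@np.array(g))[0]; print(n,uv.round()); cv2.circle(p["img"],tuple(int(x) for x in uv),3,(255,0,0),1)
save(p,"w2.png")
```

```text
(array([-0.1286,  0.0515,  0.1099]), array([179.3,  30.2, 170.6]), array([-18. ,  24.1,  21.6]), 0.127, 5.27) 27.41150289773941
hinge [184. 220.]
grasp [275. 294.]
```

View pics/w2.png

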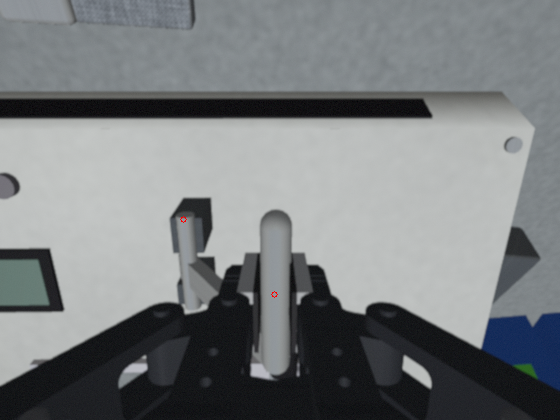

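>>> drive_tool(increments=[[-0.001,-0.007,-0.01,0,0,0],[-0.0015,-0.0147,-0.0137,0,0,0],[-0.002,-0.031,-0.018,0,0,0],[-0.002,-0.048,-0.0195,0,0,0],[-0.002,-0.048,-0.0195,0,0,0]])

```text
t: 5.73
tcp_pos: [0.3667, 0.0032, 0.3146]
eef_rot: [179.8, 30.1, 170.5]
contact_force: [-8.7, 2.4, 10.7]
opening: 0.124
grip_force: 27.7
```

```bash
python3 -c "
from h import *
s=read_state();print(where(),s['grip_force'],s['contact_force']@Rp)"
```

```text
(array([-0.1294, -0.0011,  0.1271]), array([179.8,  30.1, 170.5]), array([-8.7,  2.4, 10.7]), 0.124, 5.73) 27.72790163755417 [-3.61015269  0.986405   13.4748083 ]
```

>>> drive_tool(increments=[[0,-0.017,0.0005,0,0,0],[0.0005,-0.033,0.006,0,0,0],[0.001,-0.0475,0.0145,0,0,0],[0.0025,-0.06,0.0255,0,0,0],[0.0025,-0.06,0.0255,0,0,0]])

```text
t: 6.15
tcp_pos: [0.3682, -0.0578, 0.2889]
eef_rot: [179.9, 30.0, 170.4]
contact_force: [7.5, 0.3, -0.1]
opening: 0.127
grip_force: 26.0
```

```bash
python3 -c "
from h import *
s=read_state();print(where(),s['grip_force'],s['contact_force']@Rp)"
```

```text
(array([-0.1304, -0.0614,  0.0991]), array([179.9,  30. , 170.4]), array([ 7.5,  0.3, -0.1]), 0.127, 6.15) 25.96337467432022 [ 6.66360402  1.4788924  -3.22802203]
```

>>> drive_tool(increments=[[0,0,0,0,0,0],[0,0,0,0,0,0],[0,0,0,0,0,0],[0,0,-0.01,0,0,0],[0,0,-0.04,0,0,0]], jaw=0.05)

```text
t: 6.57
tcp_pos: [0.3476, -0.0529, 0.3212]
eef_rot: [179.9, 29.6, 170.6]
contact_force: [0.7, -0.6, -0.5]
opening: 0.586
grip_force: 0.0
```

>>> drive_tool(increments=[[0,0.03,-0.02,0,0,0],[0.0,0.06,-0.02,0,0,0],[-0.02,0.09,-0.01,0,0,0],[-0.02,0.12,0,0,0,0],[-0.02,0.12,0.0,0,0,0]])

```text
t: 6.98
tcp_pos: [0.3852, 0.0661, 0.3337]
eef_rot: [179.8, 29.9, 170.8]
contact_force: [0.3, -0.9, -1.2]
opening: 0.587
grip_force: 0.0
```

Run:
```python
from h import *
print(where())
p=optics.capture("wrist"); 
for n in ["keeper","bolt_grip","bolt","hatch_handle"]:
    for r in models.masks_of(n,p)[:1]:
        L=(cloud(p,r["mask"])-o)@Rp; print(n,r["conf"],np.round(r["position"]), len(L),np.percentile(L,[5,50,95],axis=0).round(3) if len(L) else 0)
for n,g in [("grip",[-.045,.057,.062]),("handle",[.06,.055,.056])]:
    uv=proj(p,o+Rp@np.array(g))[0]; print(n,uv.round()); cv2.circle(p["img"],tuple(int(x) for x in uv),3,(255,0,0),1)
save(p,"w3.png")
```

```text
(array([-0.1145,  0.0644,  0.1408]), array([179.8,  29.9, 170.8]), array([ 0.3, -0.9, -1.2]), 0.587, 6.98)
keeper 0.68 [ 70. 239.] 8034 [[-0.148 -0.071  0.042]
 [-0.104 -0.052  0.079]
 [-0.09  -0.006  0.087]]
bolt_grip 0.85 [262. 282.] 2748 [[-0.085  0.05   0.018]
 [-0.063  0.057  0.031]
 [-0.008  0.065  0.062]]
bolt 0.8 [261. 281.] 2784 [[-0.085  0.049  0.018]
 [-0.063  0.057  0.03 ]
 [-0.007  0.065  0.062]]
hatch_handle 0.57 [278. 347.] 7786 [[-0.017  0.011  0.012]
 [ 0.019  0.064  0.014]
 [ 0.044  0.114  0.026]]
grip [263. 318.]
handle [262. 430.]
```

View pics/w3.png

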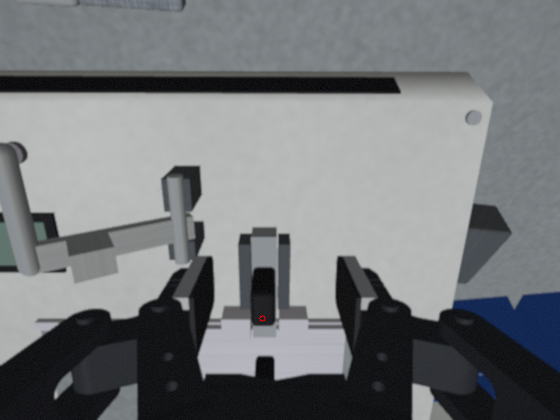

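Run:
```python
from h import *
p=optics.capture("wrist"); m=np.zeros((420,560),bool); m[255:340,235:290]=1
L=(cloud(p,m)-o)@Rp; k=(L[:,2]>.057)&(L[:,2]<.067); print(k.sum(),np.percentile(L[k],[2,50,98],axis=0).round(4))
print(inc([np.median(L[k][:,0]),np.median(L[k][:,1]),.11]))
print(inc([np.median(L[k][:,0]),np.median(L[k][:,1]),.052]))
```

```text
871 [[-0.0636  0.0493  0.0576]
 [-0.0528  0.0569  0.0612]
 [-0.039   0.0645  0.0625]]
[-0.0579, -0.0021, 0.0371, -0.0016, -0.0003, -0.0069]
[-0.0528, -0.0021, 0.0949, -0.0016, -0.0003, -0.0069]
```

>>> drive_tool(increments=[[-0.03,-0.001,0.01,0,0,0],[-0.059,-0.002,0.035,0,0,0],[-0.057,-0.003,0.06,0,0,0],[-0.055,-0.0025,0.092,0,0,-0.007],[-0.055,-0.0025,0.095,0,0,-0.007]])

```text
t: 7.7
tcp_pos: [0.478, 0.0428, 0.2744]
eef_rot: [-179.8, 29.6, 171.0]
contact_force: [-0.6, -0.6, -1.7]
opening: 0.586
grip_force: 0.0
```

>>> drive_tool(increments=[[0,0,0,0,0,0],[0,0,0,0,0,0],[0,0,0,0,0,0],[0,0,0,0,0,0],[0,0,0,0,0,0]], jaw=0.0, grip_force=30)

```text
t: 8.12
tcp_pos: [0.4779, 0.0443, 0.2815]
eef_rot: [-179.9, 30.1, 171.0]
contact_force: [-7.1, -3.7, 5.7]
opening: 0.182
grip_force: 33.3
```

```bash
python3 -c "
from h import *
s=read_state();print(where(),s['grip_force'],s['contact_force']@Rp);g=where()[0];print(inc(g-[.04,0,0]))"
```

```text
(array([-0.0497,  0.057 ,  0.0535]), array([-179.9,   30.1,  171. ]), array([-7.1, -3.7,  5.7]), 0.182, 8.12) 33.30011487007141 [-3.41172482 -4.7798996   7.83958787]
[0.0395, -0.0002, -0.0036, -0.0014, 0.0019, 0.0006]
```

>>> drive_tool(increments=[[0.01,0,-0.001,0,0,0],[0.02,0,-0.002,0,0,0],[0.03,0,-0.003,0,0,0],[0.0365,0,-0.0035,0,0,0],[0.0365,0,-0.0035,0,0,0]])

```text
t: 8.53
tcp_pos: [0.4456, 0.0496, 0.2666]
eef_rot: [-179.9, 30.4, 170.9]
contact_force: [12.0, -5.8, 2.9]
opening: 0.18
grip_force: 32.2
```

>>> drive_tool(increments=[[0,0,0,0,0,0],[0,0,0,0,0,0],[0,0,0,0,0,0],[0,0,0,0,0,0]])

```text
t: 8.87
tcp_pos: [0.4458, 0.0496, 0.2667]
eef_rot: [-179.9, 30.3, 170.9]
contact_force: [8.1, -5.1, 4.3]
opening: 0.178
grip_force: 32.7
```

```bash
python3 -c "
from h import *
s=read_state();print(where(),s['grip_force'],s['contact_force']@Rp)"
```

```text
(array([-0.0848,  0.0572,  0.0539]), array([-179.9,   30.3,  170.9]), array([ 8.1, -5.1,  4.3]), 0.178, 8.87) 32.66734421253204 [ 9.83290311 -3.74598671  0.18464652]
```

>>> drive_tool(increments=[[0,0,0,0,0,0],[0,0,0,0,0,0],[0,0,0,0,0,0],[0,0,-0.02,0,0,0],[0,0,-0.05,0,0,0]], jaw=0.05)

```text
t: 9.28
tcp_pos: [0.4196, 0.0536, 0.3049]
eef_rot: [-179.8, 29.6, 171.1]
contact_force: [0.7, -0.3, -0.1]
opening: 0.589
grip_force: 0.0
```

>>> drive_tool(increments=[[-0.02,0,-0.005,0,0.02,0],[-0.05,0,-0.005,0,0.04,0],[-0.075,0,-0.005,0,0.05,0],[-0.075,0,-0.005,0,0.05,0],[-0.075,0,-0.005,0,0.05,0]])

```text
t: 9.7
tcp_pos: [0.4825, 0.0439, 0.3489]
eef_rot: [-179.9, 27.0, 171.0]
contact_force: [0.2, 0.3, -0.1]
opening: 0.585
grip_force: 0.0
```

Run:
```python
from h import *
print(where())
p=optics.capture("wrist"); save(p,"w4.png")
m=np.ones((420,560),bool)
L=(cloud(p,m)-o)@Rp; k=(L[:,2]>.048)&(L[:,2]<.064)&(L[:,0]>.0)&(L[:,0]<.1)&(abs(L[:,1]-.055)<.015); print(k.sum(),np.percentile(L[k],[2,50,98],axis=0).round(4) if k.sum() else 0)
p=optics.capture("top"); L=(cloud(p,m)-o)@Rp
k=(L[:,2]>.054)&(L[:,2]<.07)&(L[:,0]<-.04)&(L[:,0]>-.11)&(abs(L[:,1]-.057)<.02); print("grip",k.sum(),np.percentile(L[k],[2,50,98],axis=0).round(4) if k.sum() else 0)
for r in models.find_in("hatch_handle",p)[:1]: print(r, ray(p,r["position"],Rp,o,.056))
print(inc([.055,.055,.09],32),inc([.055,.055,.043],32))
```

```text
(array([-0.0254,  0.0574,  0.1121]), array([-179.9,   27. ,  171. ]), array([ 0.2,  0.3, -0.1]), 0.585, 9.7)
1662 [[0.026  0.0491 0.0493]
 [0.0418 0.0566 0.0553]
 [0.0626 0.0641 0.0565]]
grip 0 0
{'position': [267.5, 187.8], 'conf': 0.59} [0.04249071 0.05660119 0.056     ]
[-0.0675, -0.0026, 0.0253, -0.0012, -0.0877, 0.0019] [-0.0659, -0.0025, 0.0723, -0.0012, -0.0877, 0.0019]
```

View pics/w4.png

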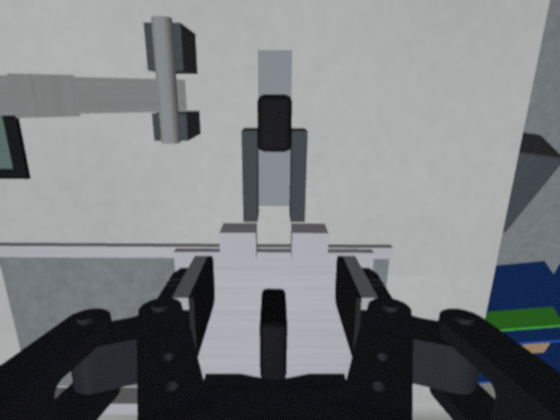

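>>> drive_tool(increments=[[-0.012,0,0.005,0,-0.022,0],[-0.024,0,0.01,0,-0.044,0],[-0.041,0,0.017,0,-0.066,0],[-0.0585,-0.001,0.025,0,-0.088,0],[-0.0585,-0.001,0.03,0,-0.088,0]])

```text
t: 10.27
tcp_pos: [0.5479, 0.0325, 0.3494]
eef_rot: [-179.9, 32.3, 171.0]
contact_force: [-0.9, 0.4, -0.1]
opening: 0.586
grip_force: 0.0
```

```bash
python3 -c "
from h import *
s=read_state();print(where(),s['contact_force']@Rp);print(inc([.046,.0566,.043],32))"
```

```text
(array([0.0491, 0.0565, 0.0856]), array([-179.9,   32.3,  171. ]), array([-0.9,  0.4, -0.1]), 0.586, 10.27) [-0.87185489  0.2149245   0.26388412]
[0.0077, 0.0001, 0.0419, -0.0008, 0.0048, 0.0013]
```

>>> drive_tool(increments=[[0.003,0,0.012,0,0,0],[0.005,0,0.025,0,0,0],[0.007,0,0.04,0,0,0],[0.007,0,0.04,0,0,0],[0.007,0,0.04,0,0,0]])

```text
t: 10.68
tcp_pos: [0.5611, 0.0303, 0.3098]
eef_rot: [-179.8, 31.9, 171.1]
contact_force: [-0.5, 0.5, 0.5]
opening: 0.587
grip_force: 0.0
```

>>> drive_tool(increments=[[0,0,0,0,0,0],[0,0,0,0,0,0],[0,0,0,0,0,0],[0,0,0,0,0,0],[0,0,0,0,0,0]], jaw=0.0, grip_force=30)

```text
t: 11.1
tcp_pos: [0.5619, 0.0303, 0.3126]
eef_rot: [-179.9, 32.2, 171.0]
contact_force: [-6.3, 0.6, 5.2]
opening: 0.179
grip_force: 31.8
```

```bash
python3 -c "
from h import *
s=read_state();print(where(),s['contact_force']@Rp,s['grip_force']);g=where()[0];print(inc(g-[0,.112,0],32))"
```

```text
(array([0.0462, 0.0565, 0.0463]), array([-179.9,   32.2,  171. ]), array([-6.3,  0.6,  5.2]), 0.179, 11.1) [-3.51275459 -0.3548772   7.3357243 ] 31.81997537612915
[-0.0004, -0.1121, 0.0, -0.0006, 0.0031, 0.0012]
```

>>> drive_tool(increments=[[0,-0.012,0,0,0,0],[0,-0.026,0,0,0,0],[0,-0.04,0,0,0,0],[0,-0.054,0,0,0,0],[0,-0.068,0,0,0,0]])

```text
t: 11.52
tcp_pos: [0.551, -0.037, 0.3127]
eef_rot: [-180.0, 32.1, 171.1]
contact_force: [-8.8, 4.9, 5.6]
opening: 0.179
grip_force: 32.4
```

>>> drive_tool(increments=[[0,-0.012,0,0,0,0],[0,-0.025,0,0,0,0],[0,-0.036,0,0,0,0],[0,-0.0435,0,0,0,0],[0,-0.0435,0,0,0,0]])

```text
t: 11.93
tcp_pos: [0.5441, -0.0793, 0.3127]
eef_rot: [179.8, 32.1, 171.1]
contact_force: [-10.7, 14.3, 7.9]
opening: 0.177
grip_force: 33.7
```

>>> drive_tool(increments=[[0,0,0,0,0,0],[0,0,0,0,0,0],[0,0,0,0,0,0]])

```text
t: 12.18
tcp_pos: [0.5442, -0.0789, 0.3127]
eef_rot: [179.9, 32.1, 171.1]
contact_force: [-11.5, 9.8, 8.9]
opening: 0.185
grip_force: 33.4
```

```bash
python3 -c "
from h import *
s=read_state();print(where(),s['contact_force']@Rp,s['grip_force'])"
```

```text
(array([ 0.0457, -0.0537,  0.0465]), array([179.9,  32.1, 171.1]), array([-11.5,   9.8,   8.9]), 0.185, 12.18) [-7.93373919  7.88319535 13.47327895] 33.38660627603531
```

>>> drive_tool(increments=[[0,0,0,0,0,0],[0,0,0,0,0,0],[0,0,0,0,0,0],[0,0,-0.02,0,0,0],[0,0,-0.05,0,0,0]], jaw=0.05)

```text
t: 12.6
tcp_pos: [0.5181, -0.0758, 0.3511]
eef_rot: [-179.9, 31.8, 171.0]
contact_force: [1.0, 0.3, 0.8]
opening: 0.586
grip_force: 0.0
```

>>> drive_tool(increments=[[0.015,0,-0.02,0,0,0],[0.03,0,-0.05,0,0,0],[0.045,0,-0.08,0,0,0],[0.055,0,-0.1,0,0,0],[0.055,0,-0.1,0,0,0]])

```text
t: 13.02
tcp_pos: [0.4176, -0.0598, 0.4134]
eef_rot: [-179.9, 32.4, 171.0]
contact_force: [0.1, -0.1, 0.6]
opening: 0.589
grip_force: 0.0
```

>>> drive_tool(increments=[[0,0,0,0,0,0],[0,0,0,0,0,0],[0,0,0,0,0,0]])

```text
t: 13.27
tcp_pos: [0.4204, -0.0602, 0.4084]
eef_rot: [-179.9, 32.0, 171.0]
contact_force: [-0.0, -0.1, -0.2]
opening: 0.585
grip_force: 0.0
```

Run:
```python
from h import *
s=read_state();print(where(),np.abs(s['qvel']).max())
p=optics.capture("wrist"); save(p,"w5.png")
for n in ["keeper","bolt_grip","hatch_handle"]:
    for r in models.masks_of(n,p)[:1]:
        L=(cloud(p,r["mask"])-o)@Rp; print(n,r["conf"],np.percentile(L,[5,50,95],axis=0).round(3) if len(L) else 0)
```

```text
(array([-0.0275, -0.0552,  0.186 ]), array([-179.9,   32. ,  171. ]), array([-0. , -0.1, -0.2]), 0.585, 13.27) 0.40878734637493797
keeper 0.97 [[-0.132 -0.075  0.041]
 [-0.1   -0.056  0.082]
 [-0.089 -0.005  0.088]]
bolt_grip 0.94 [[-0.115  0.048  0.014]
 [-0.084  0.052  0.026]
 [-0.041  0.064  0.062]]
```

View pics/w5.png

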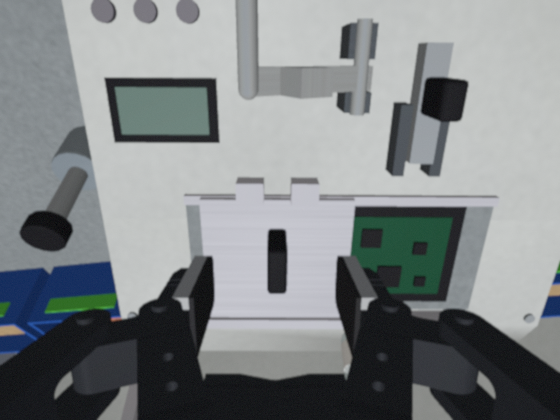

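The picture shows the keeper over at (300,80), the bolt drawn at (440,100), the hatch open with its handle at (277,260), and the circuit board exposed. The gripper is clear of everything.

```bash
python3 -c "
from h import *
print(ticket.sign_off())"
```

```text
the job is handed in; nothing more can be done
None
```

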